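# Move the finished job ticket to the done rail

### The job

The job on the blue ticket holder is finished. Lift it over the end stop of the red-ended to-do rail and hang it on the green-ended done rail: astride the bar, resting on it, between the two green end stops and beside the orange holder, set down before you let go. Leave the yellow and orange holders hanging where they are.

Things in the scene. Friction and masses are not known exactly. Their poses are not given: they have to be found in the camera images.
- blue_holder: Blue ticket holder, 70-140 g, astride the to-do bar. Bridge 42 (x) x 30 (y) x 6 mm rests on the bar; two leaves, 4 mm thick, 44 mm wide, 34 mm apart inside, reach 60 mm below its underside, open below and at the ends. Grip tab, 14 (x) x 26 (y) mm, stands mid-bridge, 6 to 56 mm above the underside. Origin: centre of the bridge's underside; x across the bar, y along it, z up.
- done_rail_bar (a point): Middle of the top of the done rail's bar, 110 mm above the desk; x across the bar, y along, z up. Fixed aluminium bar 14 x 14 mm on two 14 mm posts and a base 110 x 250 x 12 mm. Green end stops, 18 mm wide, rise 16 mm above the bar, inner faces 104 mm either side of the middle. The to-do rail is alike but red-ended; either may be on the left, 300 mm or more apart by centres.
- yellow_holder: Yellow holder, same shape, size, origin and axes as the blue one, on the same to-do rail, 60 to 150 mm from it on either side, so it may hang between the blue holder and the done rail. Leave it.
- orange_holder: Orange holder, same shape, size, origin and axes as the blue one, already on the done rail, up to 70 mm either side of the bar's middle; the longer free part beside it always has room for one more holder. Leave it.
Mind the look-alikes: they are no part of the job. Of the things that look like the blue_holder, the middle-sized one is meant.

How it is judged:
On the way, in this order (a step that is already met when the one before it is completed fails the run):
1. the blue holder is lifted higher than the end stops (height (world z) of blue_holder above 0.126 m), for 0.1 s.
2. the blue holder is set down on the done rail's bar (within 10 mm of resting) while still held (x of blue_holder in the frame of done_rail_bar between -0.012 and 0.012 m and y of blue_holder in the frame of done_rail_bar between -0.095 and 0.095 m and z of blue_holder in the frame of done_rail_bar below 0.01 m and contact force between the fingers and blue_holder above 0.5 N), for 0.05 s.
At the end, for the whole second after the job is handed in: Blue holder released, still, astride the done rail's bar: origin within 12 mm of its centre line, 95 mm of its middle and 6 mm of its top height; upright within 10 degrees, along the bar within 20. Yellow and orange holders within 25 mm of their starts (x of blue_holder in the frame of done_rail_bar between -0.012 and 0.012 m and y of blue_holder in the frame of done_rail_bar between -0.095 and 0.095 m and z of blue_holder in the frame of done_rail_bar between -0.006 and 0.006 m and angle between blue_holder's own z axis and vertical below 0.175 rad and angle between the y axis of blue_holder and the y axis of done_rail_bar, either way round below 0.35 rad and linear speed of blue_holder below 0.02 m/s and contact force between the fingers and blue_holder below 0.1 N and distance of each of yellow_holder, orange_holder from where it was at the start of the episode below 0.025 m); the robot touches nothing.
It fails at once if the yellow holder is moved by 40 mm or more (distance of yellow_holder from where it was at the start of the episode above 0.04 m).
It fails at once if the orange holder is moved by 40 mm or more (distance of orange_holder from where it was at the start of the episode above 0.04 m).
It also fails if it takes over 40 s, if anything falls off the work surface, if the arm or the gripper's body presses on something with over 40 N, if the wrist force passes 120 N, or if a joint passes its speed limit or range.

### The arm

A 6-joint arm with a two-finger parallel gripper is mounted at the origin on the work surface. World frame = base frame: x ahead of the robot, y to its left, z up, the work surface at z = 0. Lengths are in m, angles in rad, forces in N, time in s.
With the tool pointing down it reaches from about 0.225 to 0.725 m from the base axis. Payload 3.1 kg.
Tool frame: the origin (TCP) lies midway between the tips of the shut fingers; the grasp point (between the pads) lies 19 mm behind it; z points along the fingers, y is the direction in which the jaws open and shut (so a half turn about z gives the same grasp; the last joint's range is limited). The gripper opens to 85 mm and grips with 20 to 120 N. Pads are 22 mm wide; open, the fingers measure 114 mm over their backs; the gripper's body (76 mm by 85 mm) begins 54 mm behind the grasp point. The pads swing forward as they close: fully open they stand 13 mm farther back than shut.
Start: joints at [1.211, 0.048, 0.099, 1.622, 0, 1.443], TCP at [0.121, 0.511, 0.196] pointing down, gripper open.
Joint ranges: [-2.91, 2.91], [-0.99, 1.94], [-1.21, 1.42], [-2.12, 2.29], [-1.49, 1.47], [-3.14, 3.14]. Speed limits (rad/s): [2.79, 2.79, 3.14, 3.14, 3.14, 3.14].

### API

Orientations are given as a unit quaternion [x, y, z, w].
In Python, from workcell import r gives the robot as it stands. The module is installed in compiled form; this text tells all that it offers.
- The arm moves only by the tool jog_arm, never from a script. Its arguments are lists of equal length, an entry for each row: "grip": the opening in per cent of the stroke, from 0 (shut) to 100 (fully open); "translation": the shift along the world's x, y, z each as a share of 750 mm, from -1 to 1, a list of three; "turn": the turn about the world's z as a share of 1.5 rad, from -1 to 1. A call has exactly 8 rows; each row is the pose to reach, as a shift and turn from the pose measured when the call began; what a row does not reach only later rows make up. A row lasts 1/12 s, in which the tool goes at most 41.7 mm and 7.16 degrees, less where a joint would pass 70% of its speed; a pose out of reach is approached as far as the arm can. A call with a number of a shift or a turn outside -1 to 1 is refused whole. A call with a gripper value outside its range is refused whole. The fingers move at their own pace and stop on an object; "newtons" is the grip in N (left out, the last holds). Time passes only in rows, so rows that repeat a pose let the fingers close, or fill a call up. It gives the time, the measured TCP pose, the force and the opening at its end, in the units of the state.
- r.read_state(): the state, without advancing time (a new reading comes with each control period).
- r.capture(name): name is "scene" or "top" or "wrist"; returns the picture (400x640x3 uint8, red, green, blue); there is no depth.
- r.calibration(name): a dict with "fov_y" (degrees; the focal length in pixels is half the picture's height over the tangent of half this angle, whatever the lens; pixels are square), "cx", "cy" (the principal point, pixels), "rvec" (rotation vector, rad) and "tvec" (3), from world to camera coordinates, as OpenCV has them. Camera axes: x right, y down, z forward; pixel columns grow to the right and rows downward; lengths in m; the calibration is good to about 2 mm. A picture is of the moment at which its call begins: read the wrist's pose just before it. calibration takes no time and is no camera call; for the wrist camera it gives the pose at the moment of the call.
- r.finish_job(): hands the job in, once; it reports no verdict.
The state is a dict: "clock": time; "joints": joint angles; "dq": joint speeds; "effort": joint torques, N m; "position": TCP position; "tool_rot": TCP orientation; "force": force on the tool from outside, world axes, zero at the start; "ft_torque": the same for the moment, N m; "gripper_width": finger opening in m.
Only numpy, scipy, OpenCV 4.12 (cv2) and the standard library are available. Lean on these libraries where they do the work, as an engineer would, in place of code of your own. Each camera call takes 0.05 s, during which the arm holds its last target.

## Working session

There is one attempt and no reset: what is moved stays moved. The work goes in short steps, Python scripts to look and compute and a tool call to move; the robot and the scene stay as the last step left them, time stands still between calls to the robot, and variables do not carry over. Pictures are saved under pics/ and viewed, and the job is handed in when it is done.

Besides the shell and the picture viewer there is one more tool, called after "Call:" as name(argument=value, ...), one argument or row to a line, values as JSON. jog_arm: Moves the arm, as the interface text tells. Its arguments: {"type":"object","properties":{"grip":{"type":"array"},"translation":{"type":"array"},"turn":{"type":"array"},"newtons":{"type":"number"}},"required":["grip","translation","turn"]}

```bash
mkdir -p pics; cat > h.py <<'E'
import numpy as np,cv2
from workcell import r
def cal(n):
    c=r.calibration(n); f=200/np.tan(np.radians(c["fov_y"])/2)
    R,_=cv2.Rodrigues(np.array(c["rvec"],float)); return f,c["cx"],c["cy"],R,np.array(c["tvec"],float).ravel(),c
def save(n,name):
    im=r.capture(n); cv2.imwrite("pics/"+name+".png",im[:,:,::-1]); return im
def ray(C,u,v):
    f,cx,cy,R,t=C[:5]; d=R.T@np.array([(u-cx)/f,(v-cy)/f,1]); return -R.T@t,d
def onz(C,u,v,z):
    o,d=ray(C,u,v); return o+d*(z-o[2])/d[2]
E
python3 - <<'E'
from h import *
for n in("scene","top","wrist"):
    print(cal(n)[5]); save(n,n+"0")
s=r.read_state(); print({k:np.round(v,3) for k,v in s.items()})
E
```

```text
{'fov_y': 51.806503853315945, 'cx': 314.2831549619032, 'cy': 202.94176110387522, 'rvec': array([ 1.65569499,  1.7008412 , -0.8306681 ]), 'tvec': array([ 0.06665703, -0.25616704,  1.41480004])}
{'fov_y': 42.432504043599536, 'cx': 322.6360941966745, 'cy': 204.86934923273495, 'rvec': array([ 2.11773409, -2.17265081,  0.15072046]), 'tvec': array([-0.0479068 ,  0.60121865,  1.25152035])}
{'fov_y': 60.858130112489974, 'cx': 326.79698423815614, 'cy': 199.4139599241977, 'rvec': array([-2.26418289, -1.79388426, -0.27253516]), 'tvec': array([-0.52409372, -0.03918283,  0.3795089 ])}
{'clock': np.float64(0.15), 'joints': array([1.211, 0.049, 0.098, 1.622, 0.   , 1.443]), 'dq': array([ 0.   , -0.004,  0.006,  0.001,  0.   ,  0.   ]), 'effort': array([ 1.0000e-03, -3.3926e+01,  3.2042e+01,  1.5000e-02, -0.0000e+00,
        0.0000e+00]), 'position': array([0.12 , 0.51 , 0.195]), 'tool_rot': array([ 0.116,  0.993, -0.001, -0.   ]), 'force': array([ 0.062,  0.832, -0.093]), 'ft_torque': array([-0.001, -0.001, -0.01 ]), 'gripper_width': np.float64(0.085)}
```

View pics/scene0.png

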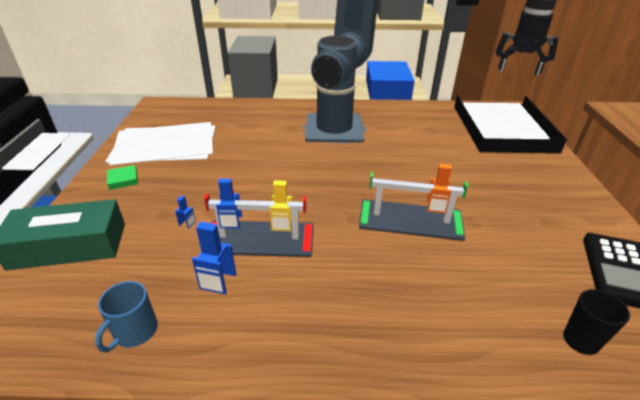

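View pics/top0.png

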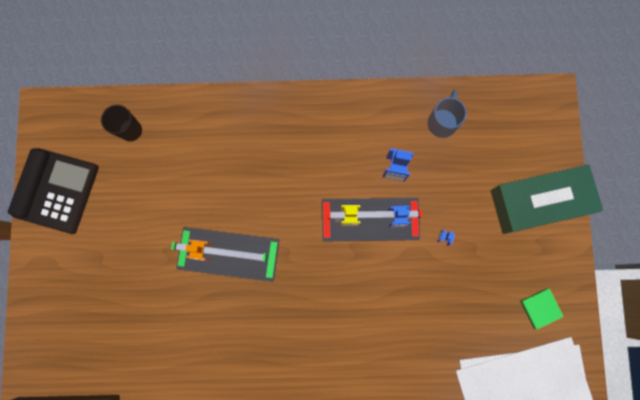

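View pics/wrist0.png

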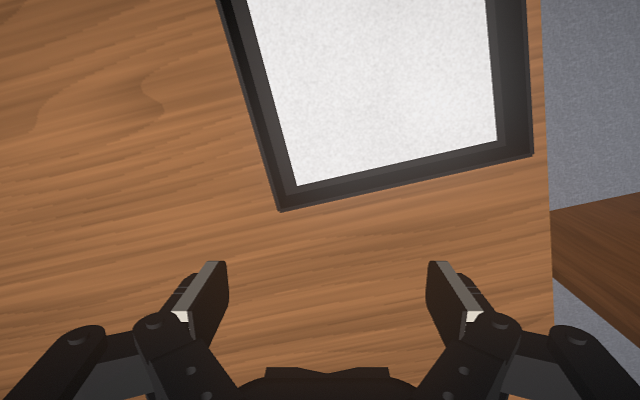

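Blue look-alikes:
- Large holder on the desk: scene (213,258), top (399,163).
- Small one on the desk: scene (185,212), top (446,237).
- Middle-sized holder astride the red-ended bar: scene (228,205), top (401,214).

I choose the one on the bar and will check it in a crop.

```bash
python3 - <<'E'
import cv2,numpy as np
a=cv2.imread("pics/top0.png"); 
c=cv2.resize(a[140:290,165:465],None,fx=2.6,fy=2.6,interpolation=cv2.INTER_CUBIC); 
cv2.imwrite("pics/cropt.png",c)
b=cv2.imread("pics/scene0.png")
cv2.imwrite("pics/crops.png",cv2.resize(b[160:300,165:325],None,fx=4,fy=4,interpolation=cv2.INTER_CUBIC))
E
```

```text
(no output)
```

View pics/cropt.png

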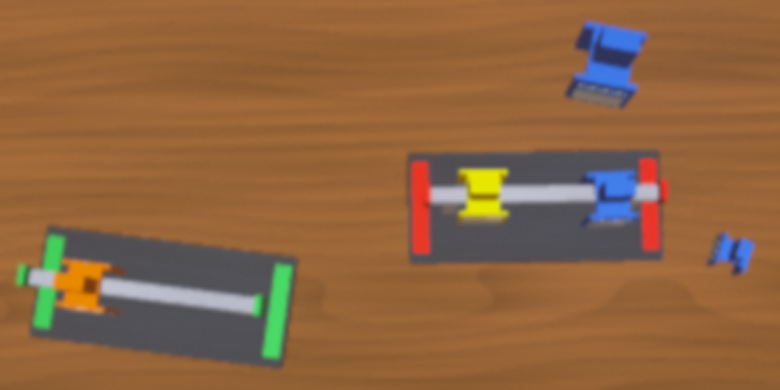

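View pics/crops.png

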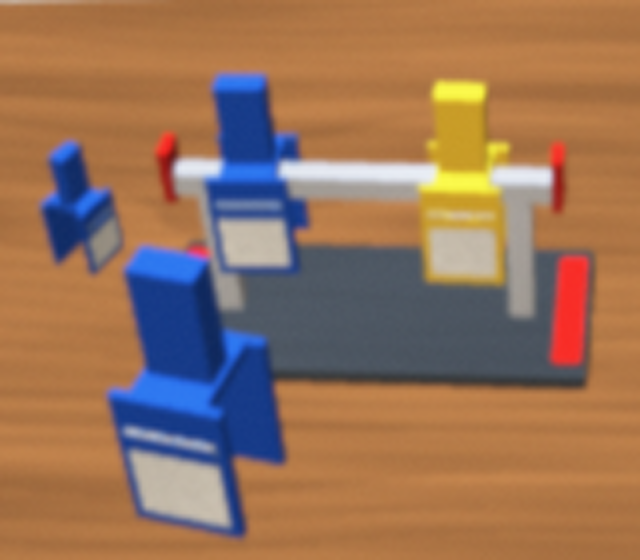

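```bash
cat > m.py <<'E'
from h import *
def mask(im,col):
    h=cv2.cvtColor(im,cv2.COLOR_RGB2HSV)
    R={'red':[(0,4),(176,180)],'green':[(55,75)],'blue':[(105,125)],'yellow':[(25,33)],'orange':[(8,18)]}[col]
    m=0
    for a,b in R: m=m|cv2.inRange(h,(a,150 if col!='orange' else 220,70),(b,255,255))
    return m
def comps(im,col,roi,amin=6):
    m=mask(im,col); k=np.zeros_like(m);x0,y0,x1,y1=roi;k[y0:y1,x0:x1]=m[y0:y1,x0:x1]
    n,l,s,c=cv2.connectedComponentsWithStats(k); return [(s[i][4],s[i][:4],c[i],l==i) for i in range(1,n) if s[i][4]>=amin]
E
python3 - <<'E'
from m import *
T=cal("top");S=cal("scene")
t=cv2.imread("pics/top0.png")[:,:,::-1].copy();s=cv2.imread("pics/scene0.png")[:,:,::-1].copy()
for col,roi in(('red',(310,190,430,250)),('green',(165,220,290,290))):
    for a,b,c,m in comps(t,col,roi):
        pts=np.argwhere(m)[:,::-1].astype(np.float32); rc=cv2.minAreaRect(pts)
        print('top',col,a,b,c.round(1),'z.012',onz(T,*rc[0],.012).round(4),'z.12',onz(T,*c,.12).round(4))
for col,roi in(('red',(195,185,325,260)),('green',(350,165,480,245))):
    for a,b,c,m in comps(s,col,roi):
        print('scene',col,a,b,c.round(1),'z.012',onz(S,*c,.012).round(4),'z.118',onz(S,*c,.118).round(4))
for n,im,C,rois in(('top',t,T,dict(blue=(375,195,420,235),yellow=(330,195,370,235),orange=(170,225,215,270))),('scene',s,S,dict(blue=(210,170,240,232),yellow=(265,170,295,235),orange=(420,155,460,220)))):
    for col,roi in rois.items():
        for a,b,c,m in comps(im,col,roi,20): print(n,col,a,b,c.round(1), onz(C,*c,.116).round(4))
o,_=ray(T,0,0);print("topcam",o, "scenecam",ray(S,0,0)[0])
E
```

```text
top red 82 [411 201  11  17] [415.5 207. ] z.012 [ 0.5881 -0.3018  0.012 ] z.12 [ 0.578  -0.2821  0.12  ]
top red 244 [323 202   7  36] [326.  219.2] z.012 [ 0.5662 -0.0709  0.012 ] z.12 [ 0.5543 -0.0706  0.12  ]
top red 119 [412 218   7  18] [414.9 226.6] z.012 [ 0.5423 -0.2978  0.012 ] z.12 [ 0.5315 -0.2784  0.12  ]
top green 66 [182 231   7  12] [185.2 236.7] z.012 [0.5314 0.2895 0.012 ] z.12 [0.5216 0.2605 0.12  ]
top green 195 [267 242  10  35] [271.1 259.3] z.012 [0.4686 0.0709 0.012 ] z.12 [0.4637 0.0597 0.12  ]
top green 8 [173 244   2   5] [173.4 245.6] z.012 [0.5083 0.3194 0.012 ] z.12 [0.5015 0.288  0.12  ]
top green 77 [179 251   7  15] [181.7 258.1] z.012 [0.477 0.298 0.012] z.12 [0.4718 0.2681 0.12  ]
top green 13 [263 254   3   7] [264.2 257.2] z.012 [0.4741 0.0882 0.012 ] z.12 [0.469  0.0759 0.12  ]
scene red 44 [204 194   5  16] [206.2 200.2] z.012 [ 0.432  -0.3371  0.012 ] z.118 [ 0.5694 -0.2882  0.118 ]
scene red 30 [303 196   3  16] [304.  202.7] z.012 [ 0.4352 -0.0823  0.012 ] z.118 [ 0.572  -0.0748  0.118 ]
scene red 204 [303 224   9  27] [307.1 237.2] z.012 [ 0
[... 342 characters left out ...]
 z.118 [0.6293 0.2423 0.118 ]
top blue 252 [391 206  19  18] [400.8 214.2] [ 0.5621 -0.2473  0.116 ]
top yellow 270 [341 205  19  19] [350.4 213.7] [ 0.5665 -0.1283  0.116 ]
top orange 209 [187 241  19  17] [195.7 248.8] [0.493  0.2367 0.116 ]
scene blue 486 [217 179  23  38] [227.1 197.1] [ 0.5545 -0.2456  0.116 ]
scene blue 52 [210 224   8   8] [212.9 227.9] [ 0.6577 -0.2544  0.116 ]
scene yellow 56 [273 180  13   6] [279.4 182.7] [ 0.4955 -0.1353  0.116 ]
scene yellow 96 [270 196  22  13] [281.7 203.9] [ 0.5754 -0.1229  0.116 ]
scene orange 112 [437 168  12  18] [442.8 177.1] [0.4612 0.2489 0.116 ]
topcam [ 0.41449861 -0.06519787  1.3243875 ] scenecam [ 1.27664303 -0.03633294  0.6637668 ]
```

```bash
python3 - <<'E'
from h import *
from scipy.spatial.transform import Rotation as Ro
s=r.read_state();W=cal("wrist");o,d=ray(W,320,200)
Rt=Ro.from_quat(s["tool_rot"]).as_matrix()
print(o,d,"tool frame",Rt.T@(o-s["position"]),Rt.T@d, 'img right in tool',Rt.T@W[3][0])
E
```

```text
[0.04584157 0.52862428 0.37260602] [ 0.28861769 -0.09061446 -0.95335738] tool frame [ 0.07681138  0.00022443 -0.17800872] [-0.30194126 -0.02015151  0.9533241 ] img right in tool [6.71999293e-04 9.99999689e-01 4.11604341e-04]
```

Call:
jog_arm(
  grip=[100,100,100,100,100,100,100,100],
  translation=[
    [0.36,-0.44,0.2],
    [0.36,-0.44,0.2],
    [0.36,-0.44,0.2],
    [0.36,-0.44,0.2],
    [0.36,-0.44,0.2],
    [0.36,-0.44,0.2],
    [0.36,-0.44,0.2],
    [0.36,-0.44,0.2],
  ],
  turn=[-0.89,-0.89,-0.89,-0.89,-0.89,-0.89,-0.89,-0.89],
)

```text
clock: 0.82
position: [0.3202, 0.2655, 0.306]
tool_rot: [0.58, 0.815, -0.0, -0.001]
force: [1.7, 0.7, -0.4]
gripper_width: 0.0854
```

Call:
jog_arm(
  grip=[100,100,100,100,100,100,100,100],
  translation=[
    [0.22,-0.02,0.06],
    [0.22,-0.02,0.06],
    [0.22,-0.02,0.06],
    [0.22,-0.02,0.06],
    [0.22,-0.02,0.06],
    [0.22,-0.02,0.06],
    [0.22,-0.02,0.06],
    [0.22,-0.02,0.06],
  ],
  turn=[-0.325,-0.325,-0.325,-0.325,-0.325,-0.325,-0.325,-0.325],
)

```text
clock: 1.48
position: [0.4841, 0.2507, 0.3512]
tool_rot: [0.759, 0.651, -0.0, -0.001]
force: [-0.8, 0.1, -0.6]
gripper_width: 0.0852
```

```bash
python3 - <<'E'
from h import *
import pickle
s=r.read_state();print(s["dq"].round(3),s["position"]);W=cal("wrist");im=save("wrist","w1");pickle.dump(W,open("w1.pkl","wb"))
E
```

```text
[ 0.012 -0.032 -0.012 -0.004 -0.003  0.002] [0.48410181 0.25067314 0.35122583]
```

View pics/w1.png

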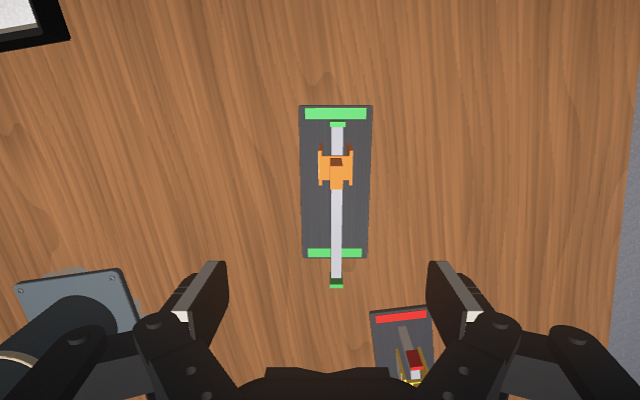

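The wrist view shows the done rail. The green stops are at about (338,124) and (336,286), with the orange holder at (336,170). The long free part lies below it, toward -y.

```bash
python3 - <<'E'
from m import *
import pickle
W=pickle.load(open("w1.pkl","rb"));im=cv2.imread("pics/w1.png")[:,:,::-1].copy()
cv2.imwrite("pics/w1c.png",cv2.resize(im[95:295,290:385,::-1],None,fx=3,fy=3,interpolation=cv2.INTER_NEAREST)[:600])
for a,b,c,m in comps(im,'green',(280,90,400,300)): print(a,b,c.round(1),'z.012',onz(W,*c,.012).round(4),'.126',onz(W,*c,.126).round(4))
h=cv2.cvtColor(im,cv2.COLOR_RGB2HSV);m=cv2.inRange(h,(0,0,170),(180,60,255));k=np.zeros_like(m);k[190:282,315:360]=m[190:282,315:360]
P=[]
for v in range(195,276,4):
    u=np.where(k[v])[0]
    if len(u): 
        a=onz(W,u.min()-.5,v,.11);b=onz(W,u.max()+.5,v,.11);P.append((a+b)/2); print(v,u.min(),u.max(),P[-1].round(4),round(np.linalg.norm(b-a),4))
P=np.array(P);q=np.polyfit(P[:,1],P[:,0],1);print("x=",q,'yaw',-np.arctan(q[0]))
for a,b,c,mm in comps(im,'orange',(300,140,370,200)): print('orange',a,b,c,onz(W,*c,.116))
E
```

```text
195 331 341 [0.4881 0.2005 0.11  ] 0.0141
199 331 341 [0.4873 0.1952 0.11  ] 0.0142
203 331 341 [0.4865 0.1898 0.11  ] 0.0142
207 331 341 [0.4857 0.1844 0.11  ] 0.0143
211 331 341 [0.4849 0.179  0.11  ] 0.0144
215 331 341 [0.4841 0.1735 0.11  ] 0.0144
219 331 341 [0.4833 0.1679 0.11  ] 0.0145
223 331 341 [0.4825 0.1624 0.11  ] 0.0145
227 331 341 [0.4817 0.1567 0.11  ] 0.0146
231 331 341 [0.4809 0.1511 0.11  ] 0.0146
235 331 341 [0.48   0.1454 0.11  ] 0.0147
239 331 341 [0.4792 0.1396 0.11  ] 0.0147
243 331 341 [0.4783 0.1338 0.11  ] 0.0148
247 331 340 [0.4768 0.1281 0.11  ] 0.0135
251 331 340 [0.476  0.1222 0.11  ] 0.0136
255 331 340 [0.4751 0.1163 0.11  ] 0.0136
259 331 341 [0.4749 0.1102 0.11  ] 0.015
263 331 341 [0.474  0.1042 0.11  ] 0.0151
267 331 341 [0.4731 0.0981 0.11  ] 0.0151
271 331 340 [0.4716 0.0921 0.11  ] 0.0138
275 331 340 [0.4707 0.086  0.11  ] 0.0139
x= [0.15048479 0.45798771] yaw -0.1493640377131227
```

View pics/w1c.png

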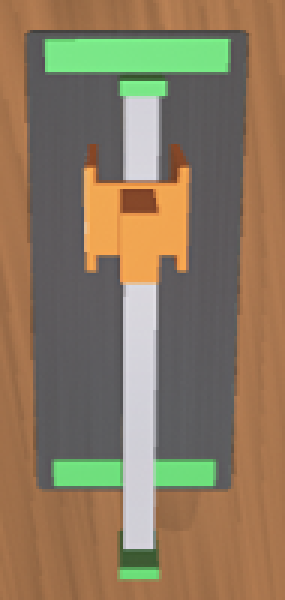

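```bash
python3 - <<'E'
from h import *
import pickle
W=pickle.load(open("w1.pkl","rb"))
g=lambda x,y,z:onz(W,290+x/3-.5,95+y/3-.5,z)
a=g(144,88,.126);b=g(139,574,.126);print(a,b,np.linalg.norm(a-b),(a+b)/2)
M=(a+b)/2;d=(a-b)/np.linalg.norm(a-b)
for n,x,y,z in(("leaf far",136,167,.116),("leaf near",136,271,.116),("bridge far",136,182,.116),("tabtop near",139,283,.166),("tabtop far",139,214,.166),("innerNear",139,533,.11),("innerFar",144,96,.126)):
    p=g(x,y,z);print(n,p.round(4),'s',round((p-M)@d,4))
E
```

```text
[0.50249901 0.29039051 0.126     ] [0.46970588 0.07878275 0.126     ] 0.21413367509430806 [0.48610245 0.18458663 0.126     ]
leaf far [0.495  0.2589 0.116 ] s 0.0748
leaf near [0.4886 0.2157 0.116 ] s 0.0312
bridge far [0.4941 0.2528 0.116 ] s 0.0687
tabtop near [0.49   0.2244 0.166 ] s 0.04
tabtop far [0.4937 0.2501 0.166 ] s 0.0659
innerNear [0.4718 0.0903 0.11  ] s -0.0954
innerFar [0.5021 0.2874 0.126 ] s 0.104
```

The rail checks out: stops 214 mm apart, bar 14 mm wide, middle (0.486, 0.1846), yaw −0.15, orange at s≈+0.053. I will set blue down at s≈−0.035. Next I look at blue.

Call:
jog_arm(
  grip=[100,100,100,100,100,100,100,100],
  translation=[
    [0.1,-0.57,0],
    [0.1,-0.57,0],
    [0.1,-0.57,0],
    [0.1,-0.57,0],
    [0.1,-0.57,0],
    [0.1,-0.57,0],
    [0.1,-0.57,0],
    [0.1,-0.57,0],
  ],
  turn=[0.1,0.1,0.1,0.1,0.1,0.1,0.1,0.1],
)

```text
clock: 2.2
position: [0.5399, -0.0748, 0.353]
tool_rot: [0.707, 0.707, 0.001, 0.0]
force: [1.1, 0.2, -0.2]
gripper_width: 0.0851
```

Call:
jog_arm(
  grip=[100,100,100,100,100,100,100,100],
  translation=[
    [0.02,-0.13,0],
    [0.02,-0.13,0],
    [0.02,-0.13,0],
    [0.02,-0.13,0],
    [0.02,-0.13,0],
    [0.02,-0.13,0],
    [0.02,-0.13,0],
    [0.02,-0.13,0],
  ],
  turn=[0,0,0,0,0,0,0,0],
)

```text
clock: 2.87
position: [0.5548, -0.1704, 0.3541]
tool_rot: [0.707, 0.708, 0.001, 0.001]
force: [0.4, -0.2, -0.3]
gripper_width: 0.0851
```

```bash
python3 - <<'E'
from h import *
import pickle
s=r.read_state();print(s["dq"].round(3),s["position"],s["tool_rot"]);W=cal("wrist");im=save("wrist","w2");pickle.dump(W,open("w2.pkl","wb"))
E
```

```text
[-0.004  0.007  0.003 -0.001 -0.003  0.   ] [ 0.5547927  -0.17043197  0.35406099] [0.70654234 0.70766952 0.00102839 0.00084588]
```

View pics/w2.png

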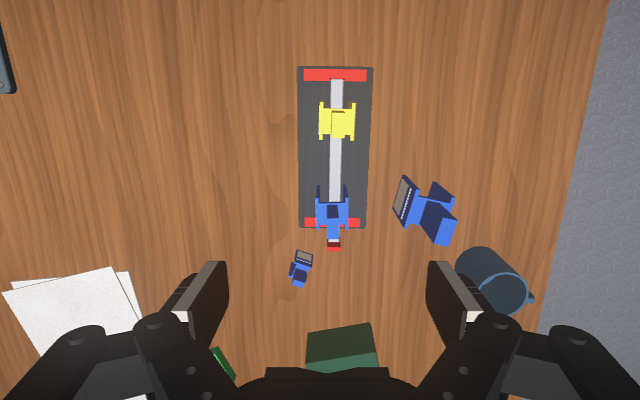

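The to-do rail is in view: yellow at (337,122), the middle-sized blue at (333,212), the red stop at (334,245). The small one is at (301,268) and the large one at (425,210).

```bash
python3 - <<'E'
import cv2
im=cv2.imread("pics/w2.png")
cv2.imwrite("pics/w2c.png",cv2.resize(im[175:255,295:375],None,fx=7,fy=7,interpolation=cv2.INTER_NEAREST))
E
```

```text
(no output)
```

View pics/w2c.png

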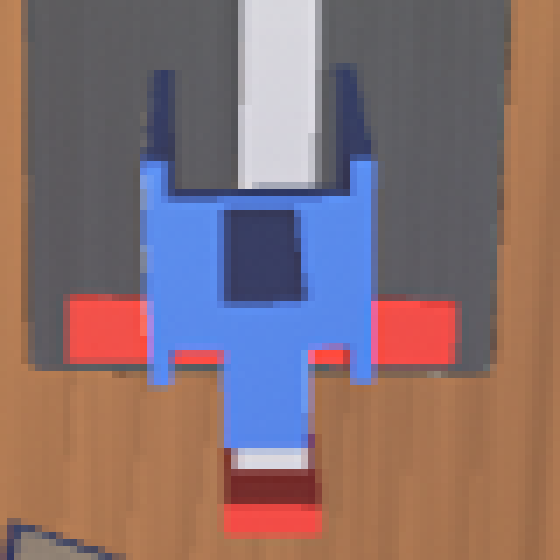

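```bash
python3 - <<'E'
from h import *
import pickle
W=pickle.load(open("w2.pkl","rb"))
g=lambda x,y,z:onz(W,295+x/7-.5,175+y/7-.5,z)
for n,x,y,z in(("LfarL",141,161,.116),("LfarR",374,161,.116),("LnearL",148,385,.116),("LnearR",372,385,.116),("tabtopFarL",222,300,.166),("tabtopFarR",306,300,.166),("tabtopNearL",225,448,.166),("tabtopNearR",308,448,.166),("stop top",273,522,.126),("barL",240,100,.11),("barR",320,100,.11)):
    print(n,g(x,y,z).round(4))
im=cv2.imread("pics/w2.png")[:,:,::-1].copy()
h=cv2.cvtColor(im,cv2.COLOR_RGB2HSV);m=cv2.inRange(h,(0,0,170),(180,60,255))
P=[]
for v in range(145,198,4):
    u=np.where(m[v,318:355])[0]+318;P.append((onz(W,u.min()-.5,v,.11)+onz(W,u.max()+.5,v,.11))/2)
P=np.array(P);print(np.polyfit(P[:,1],P[:,0],1),P[0],P[-1])
E
```

```text
LfarL [ 0.5401 -0.2219  0.116 ]
LfarR [ 0.5827 -0.2218  0.116 ]
LnearL [ 0.5411 -0.266   0.116 ]
LnearR [ 0.5833 -0.266   0.116 ]
tabtopFarL [ 0.5549 -0.2303  0.166 ]
tabtopFarR [ 0.5686 -0.2302  0.166 ]
tabtopNearL [ 0.5554 -0.2566  0.166 ]
tabtopNearR [ 0.5693 -0.2566  0.166 ]
stop top [ 0.5646 -0.2895  0.126 ]
barL [ 0.5582 -0.212   0.11  ]
barR [ 0.5729 -0.212   0.11  ]
[0.01707279 0.56864642] [ 0.56570312 -0.15571749  0.11      ] [ 0.56504456 -0.22302187  0.11      ]
```

Call:
jog_arm(
  grip=[100,100,100,100,100,100,100,100],
  translation=[
    [0.01,-0.098,-0.08],
    [0.01,-0.098,-0.12],
    [0.01,-0.098,-0.16],
    [0.01,-0.098,-0.19],
    [0.01,-0.098,-0.215],
    [0.01,-0.098,-0.215],
    [0.01,-0.098,-0.215],
    [0.01,-0.098,-0.215],
  ],
  turn=[0.01,0.01,0.01,0.01,0.01,0.01,0.01,0.01],
)

```text
clock: 3.58
position: [0.5635, -0.244, 0.1953]
tool_rot: [0.701, 0.713, 0.001, 0.003]
force: [0.4, 0.4, 0.4]
gripper_width: 0.0855
```

```bash
python3 - <<'E'
from h import *
s=r.read_state();print(s["position"],s["tool_rot"],s["force"]); save("wrist","w3")
E
```

```text
[ 0.56346109 -0.24396181  0.19531084] [0.70092396 0.71322981 0.00148392 0.00257864] [0.35339897 0.41092832 0.41896897]
```

View pics/w3.png

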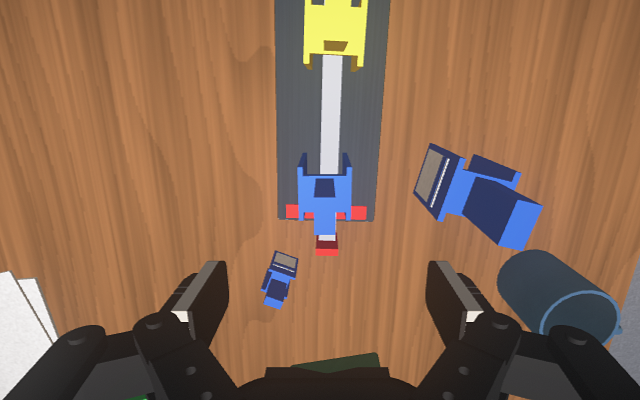

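```bash
python3 - <<'E'
from h import *
import pickle
W=cal("wrist");W2=pickle.load(open("w2.pkl","rb"))
for p in((314,238),(337,237),(302,168),(350,168)): print(onz(W,*p,.166 if p[1]>200 else .116).round(4))
print('proj',[ (lambda q:(q[:2]/q[2]*W[0]+[W[1],W[2]]).round(0))(W[3]@np.array(p)+W[4]) for p in((.562,-.2437,.166),(.562,-.2437,.116))])
# large holder: triangulate tab-top corner: w3 (527,250)/(542,205) vs w2 (445,245)/(457,212)
for a,b in(((527,250),(445,245)),((542,205),(457,212)),((466,223),(418,236))):
    o1,d1=ray(W,*a);o2,d2=ray(W2,*b);A=np.c_[d1,-d2];x,*_=np.linalg.lstsq(A,o2-o1,rcond=None);print('large',o1+d1*x[0],o2+d2*x[1])
E
```

```text
[ 0.5561 -0.2601  0.166 ]
[ 0.5714 -0.2592  0.166 ]
[ 0.5452 -0.2238  0.116 ]
[ 0.5823 -0.2232  0.116 ]
proj [array([323., 215.]), array([323., 193.])]
large [ 0.68811786 -0.25820917  0.18408416] [ 0.6881833  -0.25668865  0.18339812]
large [ 0.71147003 -0.23844301  0.15455004] [ 0.71044448 -0.22899021  0.15077296]
large [ 0.66652736 -0.25694877  0.14285239] [ 0.66809648 -0.26224319  0.14562578]
```

Call:
jog_arm(
  grip=[100,100,100,100,100,100,100,100],
  translation=[
    [-0.001,-0.001,-0.03],
    [-0.001,-0.001,-0.06],
    [-0.001,-0.001,-0.08],
    [-0.001,-0.001,-0.09],
    [-0.001,-0.001,-0.09],
    [-0.001,-0.001,-0.09],
    [-0.001,-0.001,-0.09],
    [-0.001,-0.001,-0.09],
  ],
  turn=[0,0,0,0,0,0,0,0],
)

```text
clock: 4.3
position: [0.5645, -0.2458, 0.1312]
tool_rot: [0.701, 0.713, 0.002, 0.005]
force: [0.1, -0.1, 0.1]
gripper_width: 0.0858
```

Call:
jog_arm(
  grip=[0,0,0,0,0,0,0,0],
  translation=[
    [0,0,0],
    [0,0,0],
    [0,0,0],
    [0,0,0],
    [0,0,0],
    [0,0,0],
    [0,0,0],
    [0,0,0],
  ],
  turn=[0,0,0,0,0,0,0,0],
  newtons=40,
)

```text
clock: 4.97
position: [0.5644, -0.2457, 0.131]
tool_rot: [0.701, 0.713, 0.002, 0.005]
force: [-0.0, -0.4, -0.2]
gripper_width: -0.0
```

```bash
python3 - <<'E'
from h import *
s=r.read_state();print(s["position"],s["tool_rot"],s["force"],s["gripper_width"]); save("wrist","w4")
E
```

```text
[ 0.56443208 -0.24571287  0.13096432] [0.7008968  0.71323987 0.00216763 0.0052794 ] [-0.01310712 -0.44244655 -0.22612054] -2.4999052540267055e-07
```

View pics/w4.png

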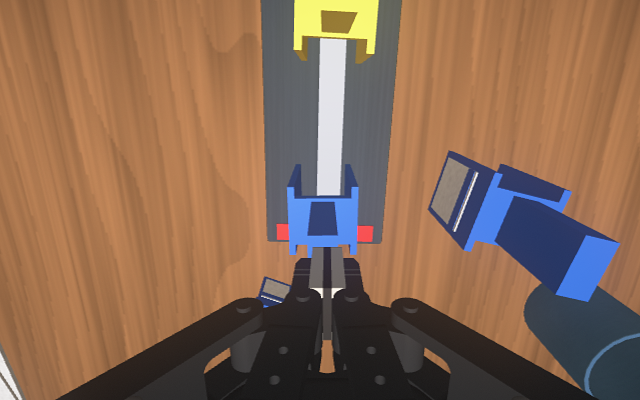

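The gripper closed to 0, so it missed the tab. I need to see why before moving anything.

```bash
python3 - <<'E'
from h import *
im=cv2.imread("pics/w4.png")
W=cal("wrist")
for p,c in (((.5644,-.2457,.131),(0,255,0)),((.562,-.2437,.166),(0,255,255)),((.562,-.2437,.116),(255,0,255)),((.562,-.2307,.166),(255,255,255))):
    q=W[3]@np.array(p)+W[4];q=q[:2]/q[2]*W[0]+[W[1],W[2]];print(p,q);cv2.circle(im,tuple(q.round().astype(int).tolist()),1,c,-1)
cv2.imwrite("pics/w4c.png",cv2.resize(im[150:350,230:430],None,fx=3,fy=3,interpolation=cv2.INTER_NEAREST))
im=save("scene","s4");cv2.imwrite("pics/s4c.png",cv2.resize(im[130:280,150:350,::-1],None,fx=4,fy=4,interpolation=cv2.INTER_CUBIC))
im=save("top","t4");cv2.imwrite("pics/t4c.png",cv2.resize(im[150:270,300:460,::-1],None,fx=5,fy=5,interpolation=cv2.INTER_CUBIC))
E
```

```text
(0.5644, -0.2457, 0.131) [326.65094113 234.55170274]
(0.562, -0.2437, 0.166) [322.38465298 260.74751168]
(0.562, -0.2437, 0.116) [322.49184779 221.50582378]
(0.562, -0.2307, 0.166) [322.79155559 235.10804569]
```

View pics/w4c.png

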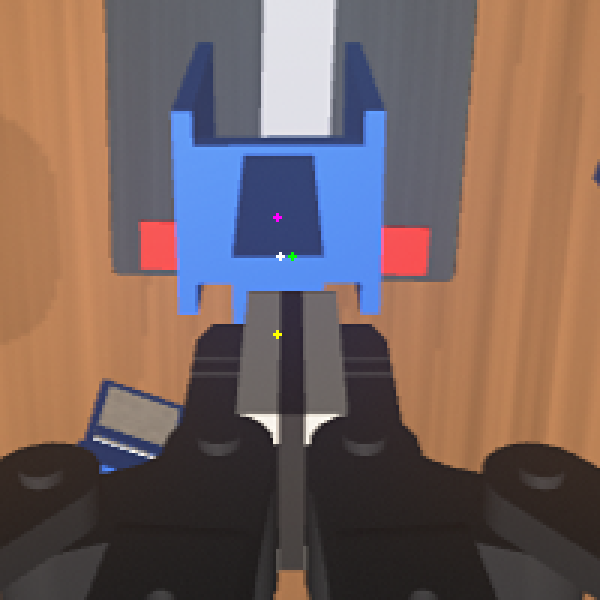

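View pics/s4c.png

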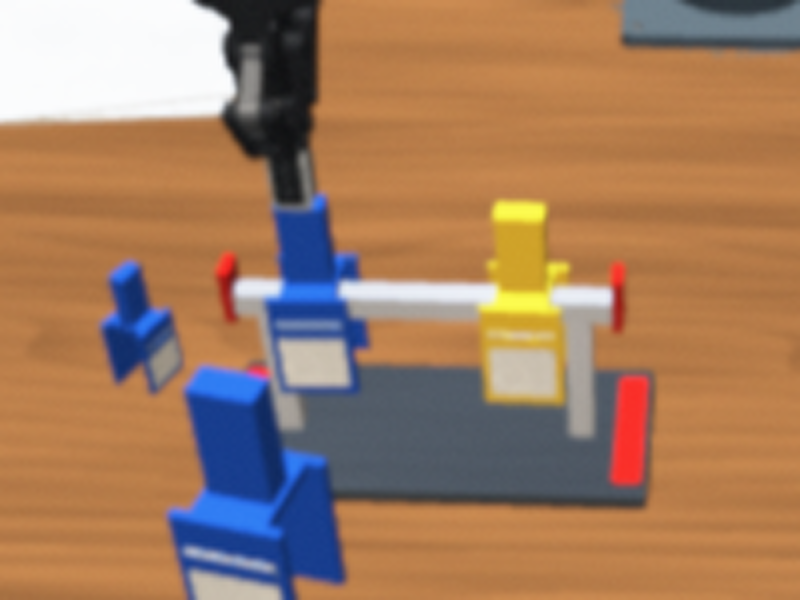

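View pics/t4c.png

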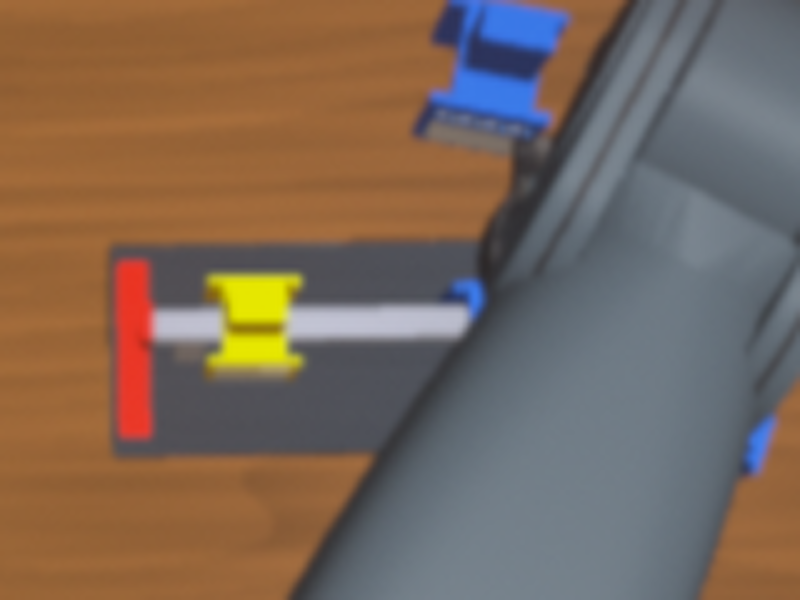

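```bash
python3 - <<'E'
from h import *
S=cal("scene");W=cal("wrist")
for u,v in((150+283/4,130+208/4),(150+308/4,130+206/4),(150+300/4,130+198/4),(150+328/4,130+198/4)):
    o,d=ray(S,u,v);p=o+d*(.564-o[0])/d[0];print('scene',(u,v),p.round(4))
# wrist: tips near-edge crop y 291 x 245..337, pad lower end (415)
for x,y in((247,291),(337,291),(238,415),(347,415)):
    o,d=ray(W,230+x/3,150+y/3)
    for z in(.131,.15,.166,.17,.175): print((x,y),z,(o+d*(z-o[2])/d[2]).round(4)) if x<300 or z==.17 else 0
E
```

```text
scene (220.75, 182.0) [ 0.564  -0.2514  0.1632]
scene (227.0, 181.5) [ 0.564  -0.2378  0.1648]
scene (225.0, 179.5) [ 0.564  -0.2414  0.1698]
scene (232.0, 179.5) [ 0.564  -0.2266  0.1701]
(247, 291) 0.131 [ 0.5564 -0.2536  0.131 ]
(247, 291) 0.15 [ 0.5569 -0.2445  0.15  ]
(247, 291) 0.166 [ 0.5573 -0.2367  0.166 ]
(247, 291) 0.17 [ 0.5574 -0.2348  0.17  ]
(247, 291) 0.175 [ 0.5575 -0.2324  0.175 ]
(337, 291) 0.17 [ 0.5708 -0.2347  0.17  ]
(238, 415) 0.131 [ 0.5547 -0.2808  0.131 ]
(238, 415) 0.15 [ 0.5554 -0.2687  0.15  ]
(238, 415) 0.166 [ 0.556  -0.2586  0.166 ]
(238, 415) 0.17 [ 0.5561 -0.256   0.17  ]
(238, 415) 0.175 [ 0.5563 -0.2529  0.175 ]
(347, 415) 0.17 [ 0.5731 -0.2558  0.17  ]
```

Both views put the shut fingertips at z≈0.168 while the reported TCP is z=0.131. The real tips are therefore about 38 mm above the reported TCP, and they closed just above the tab. I will reopen and descend to reported z≈0.088.

Call:
jog_arm(
  grip=[100,100,100,100,100,100,100,100],
  translation=[
    [0,0,0],
    [0,0,0],
    [0,0,0],
    [0,0,0],
    [0,0,0],
    [0,0,0],
    [0,0,0],
    [-0.002,0.001,0],
  ],
  turn=[0,0,0,0,0,0,0,0],
)

```text
clock: 5.78
position: [0.5631, -0.2451, 0.131]
tool_rot: [0.701, 0.713, 0.002, 0.005]
force: [0.1, -0.8, 0.4]
gripper_width: 0.0856
```

Call:
jog_arm(
  grip=[100,100,100,100,100,100,100,100],
  translation=[
    [-0.003,0.001,-0.01],
    [-0.003,0.001,-0.02],
    [-0.003,0.001,-0.03],
    [-0.003,0.001,-0.04],
    [-0.003,0.001,-0.05],
    [-0.003,0.001,-0.057],
    [-0.003,0.001,-0.057],
    [-0.003,0.001,-0.057],
  ],
  turn=[0,0,0,0,0,0,0,0],
)

```text
clock: 6.45
position: [0.5605, -0.2441, 0.0875]
tool_rot: [0.701, 0.713, 0.002, 0.005]
force: [0.5, -0.4, 0.7]
gripper_width: 0.0857
```

```bash
python3 - <<'E'
from h import *
im=save("scene","s5");cv2.imwrite("pics/s5c.png",cv2.resize(im[130:280,150:350,::-1],None,fx=4,fy=4,interpolation=cv2.INTER_CUBIC)); save("wrist","w5")
E
```

```text
(no output)
```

View pics/s5c.png

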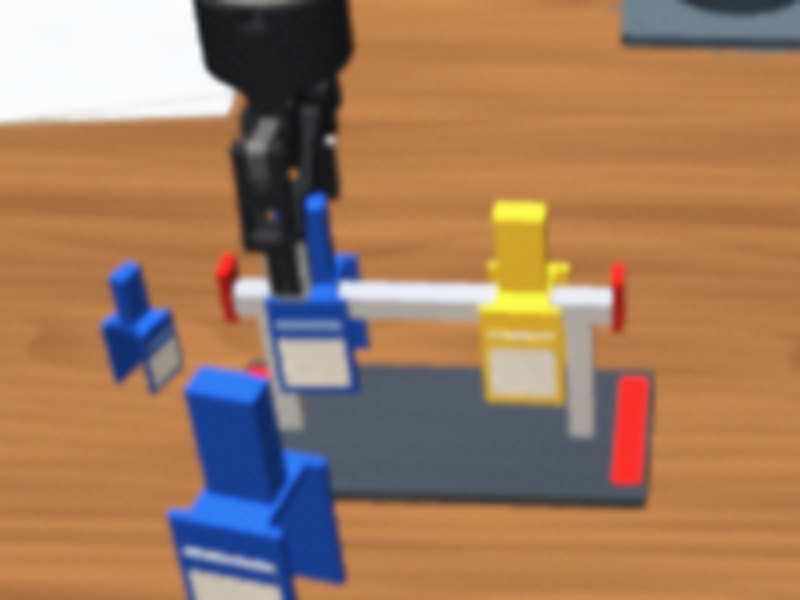

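View pics/w5.png

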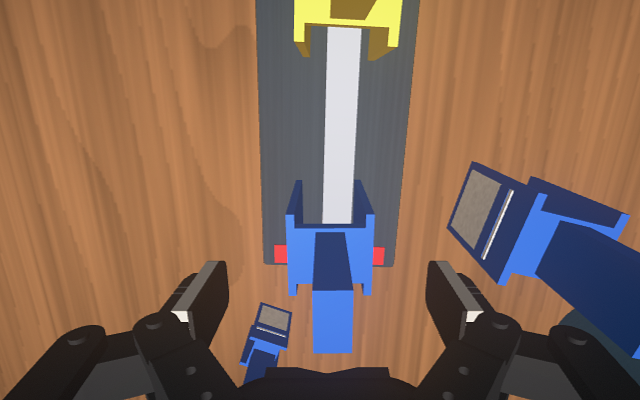

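Both jaws now straddle the tab at about (332,300) in the wrist view. I will close them.

Call:
jog_arm(
  grip=[0,0,0,0,0,0,0,0],
  translation=[
    [0,0,0],
    [0,0,0],
    [0,0,0],
    [0,0,0],
    [0,0,0],
    [0,0,0],
    [0,0,0],
    [0,0,0],
  ],
  turn=[0,0,0,0,0,0,0,0],
  newtons=40,
)

```text
clock: 7.22
position: [0.5612, -0.2445, 0.0887]
tool_rot: [0.701, 0.713, 0.002, 0.006]
force: [0.3, -0.5, 0.1]
gripper_width: 0.0136
```

```bash
python3 - <<'E'
from h import *
s=r.read_state();print(s["position"],s["tool_rot"],s["force"],s["gripper_width"])
im=save("scene","s6");cv2.imwrite("pics/s6c.png",cv2.resize(im[130:280,150:350,::-1],None,fx=4,fy=4,interpolation=cv2.INTER_CUBIC))
E
```

```text
[ 0.56124337 -0.24448459  0.08874168] [0.70088792 0.71324321 0.0023661  0.00588691] [ 0.2947957  -0.48484849  0.10323169] 0.013608241000360883
```

View pics/s6c.png

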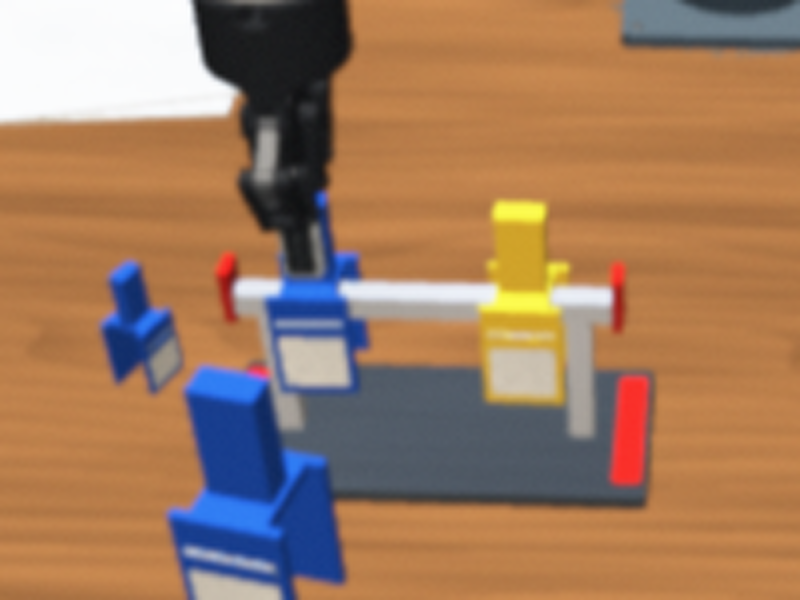

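The tab is held at 13.6 mm width. I will lift it straight up.

Call:
jog_arm(
  grip=[0,0,0,0,0,0,0,0],
  translation=[
    [0,0,0.02],
    [0,0,0.05],
    [0,0,0.08],
    [0,0,0.11],
    [0,0,0.14],
    [0,0,0.17],
    [0,0,0.2],
    [0,0,0.2],
  ],
  turn=[0,0,0,0,0,0,0,0],
)

```text
clock: 7.93
position: [0.5631, -0.2456, 0.2445]
tool_rot: [0.701, 0.713, 0.003, 0.01]
force: [0.1, -0.2, 0.0]
gripper_width: 0.0135
```

```bash
python3 - <<'E'
from h import *
s=r.read_state();print(s["position"],s["force"],s["gripper_width"])
im=save("scene","s7");cv2.imwrite("pics/s7c.png",cv2.resize(im[100:280,150:350,::-1],None,fx=3,fy=3,interpolation=cv2.INTER_CUBIC));save("wrist","w7")
E
```

```text
[ 0.56308797 -0.24555908  0.24450135] [ 0.14503063 -0.19040071  0.00665476] 0.013475745785120638
```

View pics/s7c.png

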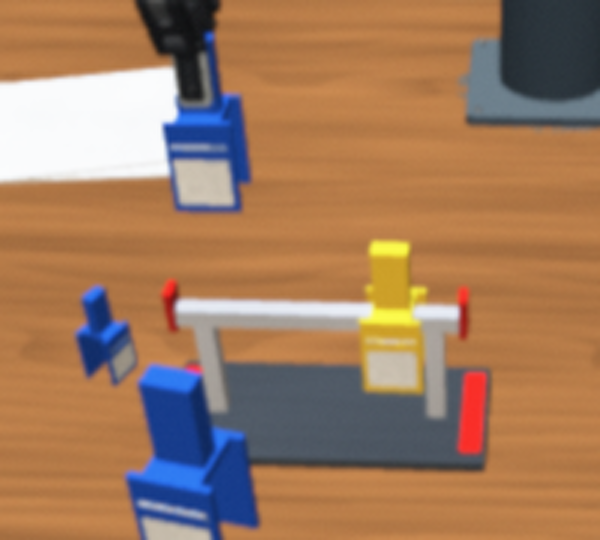

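View pics/w7.png

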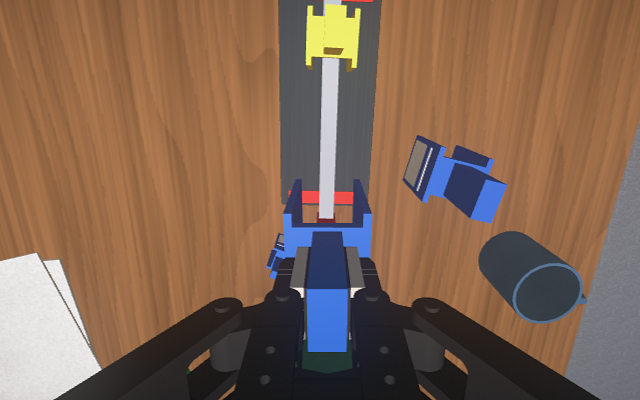

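Call:
jog_arm(
  grip=[0,0,0,0,0,0,0,0],
  translation=[
    [-0.01,0.03,0.01],
    [-0.02,0.08,0.01],
    [-0.03,0.13,0.01],
    [-0.04,0.18,0.01],
    [-0.05,0.23,0.01],
    [-0.06,0.28,0.01],
    [-0.07,0.32,0.01],
    [-0.075,0.34,0.01],
  ],
  turn=[-0.02,-0.04,-0.06,-0.08,-0.1,-0.111,-0.111,-0.111],
)

```text
clock: 8.7
position: [0.5033, 0.0138, 0.245]
tool_rot: [0.757, 0.654, 0.001, 0.005]
force: [0.2, -0.5, -0.2]
gripper_width: 0.0133
```

```bash
python3 - <<'E'
from h import *
from scipy.spatial.transform import Rotation as Ro
s=r.read_state();R=Ro.from_quat(s["tool_rot"]).as_matrix();p=s["position"]
print(p,'psi',np.arctan2(R[1,1],R[0,1]),'z',R[:,2].round(4),s["gripper_width"]); print('share',(np.array([.4807,.150,.2445])-p)/.75)
E
```

```text
[0.50331475 0.01377711 0.24498842] psi -0.14566566292429983 z [ 0.0085 -0.0063 -0.9999] 0.013317325343268597
share [-0.030153    0.18163052 -0.00065123]
```

Call:
jog_arm(
  grip=[0,0,0,0,0,0,0,0],
  translation=[
    [-0.01,0.03,0],
    [-0.015,0.07,0],
    [-0.02,0.11,0],
    [-0.025,0.15,0],
    [-0.03,0.175,0],
    [-0.03,0.182,0],
    [-0.03,0.182,0],
    [-0.03,0.182,0],
  ],
  turn=[0,0,0,0,0,0,0,0],
)

```text
clock: 9.37
position: [0.4803, 0.1497, 0.2435]
tool_rot: [0.757, 0.654, -0.0, 0.005]
force: [-0.5, 0.1, -0.8]
gripper_width: 0.0136
```

```bash
python3 - <<'E'
from h import *
from scipy.spatial.transform import Rotation as Ro
import pickle
s=r.read_state();R=Ro.from_quat(s["tool_rot"]).as_matrix();p=s["position"]
print(p,'psi',np.arctan2(R[1,1],R[0,1]),'z',R[:,2].round(4),s["gripper_width"])
W=cal("wrist");pickle.dump(W,open("w8.pkl","wb"));save("wrist","w8")
im=save("scene","s8");cv2.imwrite("pics/s8c.png",cv2.resize(im[90:250,330:490,::-1],None,fx=3.7,fy=3.7,interpolation=cv2.INTER_CUBIC))
E
```

```text
[0.48030428 0.14970411 0.24346389] psi -0.1453266903276619 z [ 0.0061 -0.0076 -1.    ] 0.013555235630569236
```

View pics/w8.png

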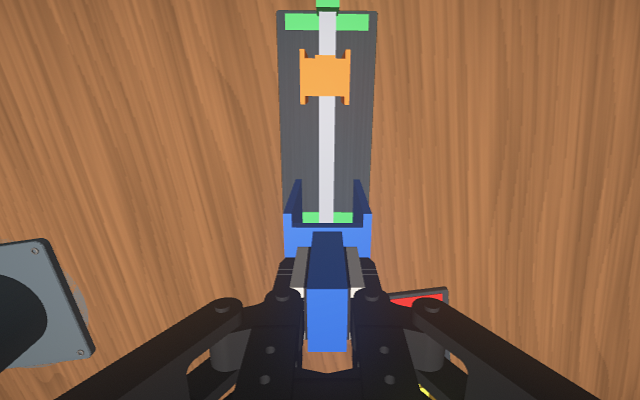

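View pics/s8c.png

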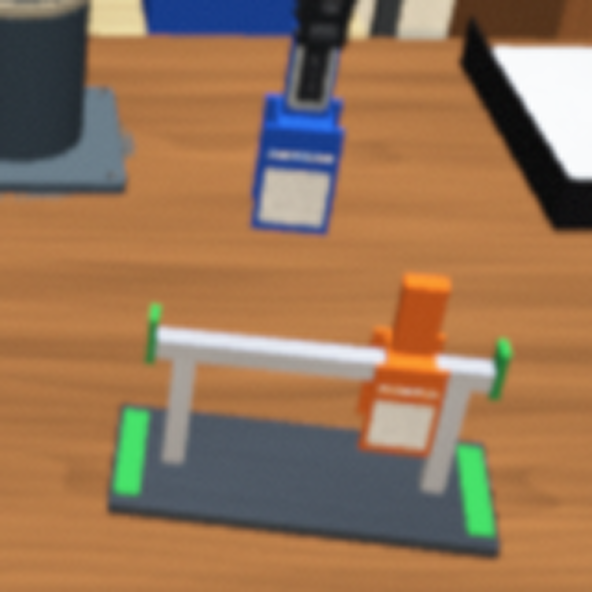

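```bash
python3 - <<'E'
from h import *
import pickle
W=pickle.load(open("w8.pkl","rb"))
im=cv2.imread("pics/w8.png");cv2.imwrite("pics/w8c.png",cv2.resize(im[170:270,270:385],None,fx=6,fy=6,interpolation=cv2.INTER_NEAREST))
for p in((283,213),(372,213)): print(onz(W,*p,.2715).round(4))
a=onz(W,283,213,.2715);b=onz(W,372,213,.2715);m=(a+b)/2;print(m, 'bar x at y',.458+.1505*m[1], np.linalg.norm(a-b),'yaw',np.arctan2(b[1]-a[1],b[0]-a[0]))
h=cv2.cvtColor(im,cv2.COLOR_BGR2HSV);k=cv2.inRange(h,(0,0,170),(180,60,255))
P=[]
for v in range(110,208,6):
    u=np.where(k[v,310:345])[0]+310;P.append((onz(W,u.min()-.5,v,.11)+onz(W,u.max()+.5,v,.11))/2)
P=np.array(P);print(np.polyfit(P[:,1],P[:,0],1))
E
```

```text
[0.4632 0.1758 0.2715]
[0.5044 0.1697 0.2715]
[0.48379453 0.17270998 0.2715    ] bar x at y 0.4839928518164252 0.04158846116247776 yaw -0.14750303262438277
[0.15623478 0.45714773]
```

View pics/w8c.png

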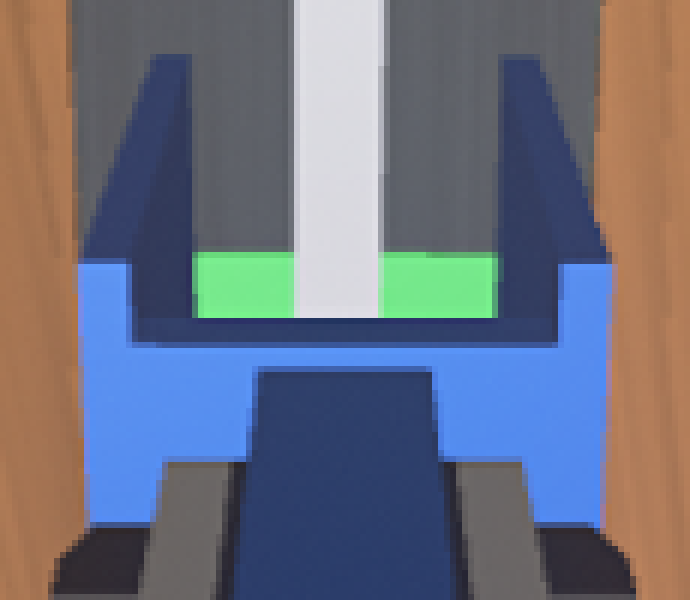

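Over the bar the holder is centred within 1 mm and its yaw matches. I will lower it to just above the bar.

Call:
jog_arm(
  grip=[0,0,0,0,0,0,0,0],
  translation=[
    [0,0,-0.03],
    [0,0,-0.065],
    [0,0,-0.1],
    [0,0,-0.135],
    [0,0,-0.165],
    [0,0,-0.185],
    [0,0,-0.195],
    [0,0,-0.195],
  ],
  turn=[0,0,0,0,0,0,0,0],
)

```text
clock: 10.13
position: [0.4792, 0.1477, 0.0955]
tool_rot: [0.758, 0.653, -0.002, 0.004]
force: [-0.0, 0.3, -0.1]
gripper_width: 0.0134
```

```bash
python3 - <<'E'
from h import *
s=r.read_state();print(s["position"],s["force"],s["tool_rot"])
save("wrist","w9")
im=save("scene","s9");cv2.imwrite("pics/s9c.png",cv2.resize(im[90:250,330:490,::-1],None,fx=3.7,fy=3.7,interpolation=cv2.INTER_CUBIC))
E
```

```text
[0.47924924 0.14771312 0.09551763] [-0.00333107  0.33666904 -0.11366494] [ 0.75775639  0.65252333 -0.00159148  0.00400433]
```

View pics/w9.png

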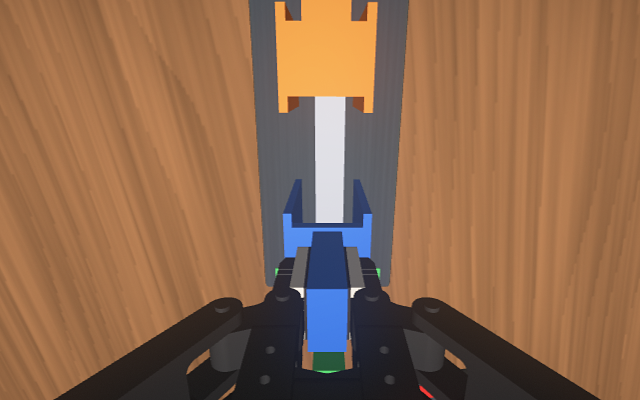

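View pics/s9c.png

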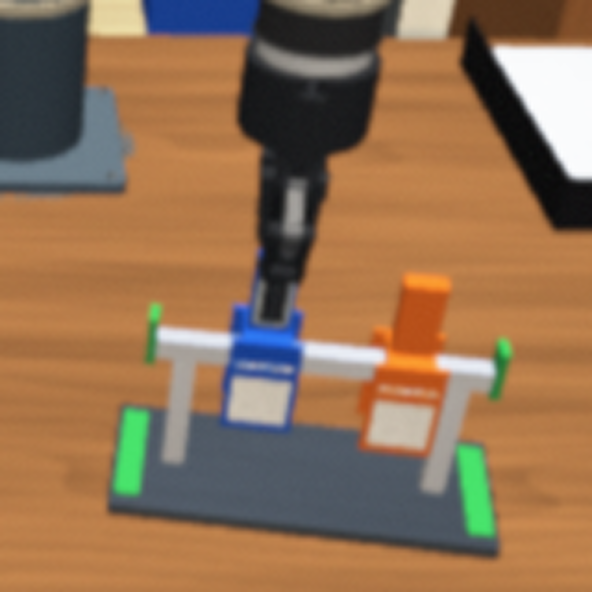

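The leaves are astride the bar, which sits at 315–344 px with the leaves either side. The last few millimetres go slowly.

Call:
jog_arm(
  grip=[0,0,0,0,0,0,0,0],
  translation=[
    [0,0,-0.002],
    [0,0,-0.004],
    [0,0,-0.006],
    [0,0,-0.007],
    [0,0,-0.008],
    [0,0,-0.009],
    [0,0,-0.009],
    [0,0,-0.009],
  ],
  turn=[0,0,0,0,0,0,0,0],
)

```text
clock: 10.9
position: [0.4812, 0.1485, 0.0918]
tool_rot: [0.757, 0.653, 0.001, 0.005]
force: [-0.2, -0.2, -0.5]
gripper_width: 0.0134
```

Call:
jog_arm(
  grip=[0,0,0,0,0,0,0,0],
  translation=[
    [0,0,-0.001],
    [0,0,-0.002],
    [0,0,-0.003],
    [0,0,-0.004],
    [0,0,-0.005],
    [0,0,-0.005],
    [0,0,-0.005],
    [0,0,-0.005],
  ],
  turn=[0,0,0,0,0,0,0,0],
)

```text
clock: 11.57
position: [0.4813, 0.1485, 0.0887]
tool_rot: [0.758, 0.653, 0.001, 0.005]
force: [-2.1, 0.2, 5.6]
gripper_width: 0.0135
```

There is 5.6 N of upward contact, so it is resting on the bar while still held. A quick check, then release.

```bash
python3 - <<'E'
from h import *
im=save("scene","s10");cv2.imwrite("pics/s10c.png",cv2.resize(im[90:250,330:490,::-1],None,fx=3.7,fy=3.7,interpolation=cv2.INTER_CUBIC))
E
```

```text
(no output)
```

View pics/s10c.png

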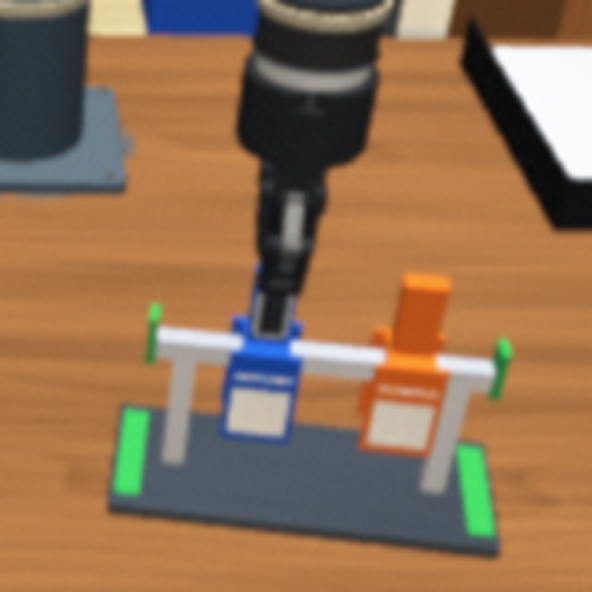

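Call:
jog_arm(
  grip=[100,100,100,100,100,100,100,100],
  translation=[
    [0,0,0],
    [0,0,0],
    [0,0,0],
    [0,0,0],
    [0,0,0],
    [0,0,0],
    [0,0,0],
    [0,0,0],
  ],
  turn=[0,0,0,0,0,0,0,0],
)

```text
clock: 12.28
position: [0.4813, 0.1485, 0.0887]
tool_rot: [0.758, 0.653, 0.001, 0.005]
force: [-0.1, 0.5, 0.1]
gripper_width: 0.0859
```

Call:
jog_arm(
  grip=[100,100,100,100,100,100,100,100],
  translation=[
    [0,0,0.02],
    [0,0,0.05],
    [0,0,0.08],
    [0,0,0.11],
    [0,0,0.15],
    [0,0,0.19],
    [0,0,0.23],
    [0,0,0.23],
  ],
  turn=[0,0,0,0,0,0,0,0],
)

```text
clock: 12.95
position: [0.484, 0.149, 0.2684]
tool_rot: [0.757, 0.653, 0.006, 0.008]
force: [0.2, -0.0, 1.2]
gripper_width: 0.0854
```

```bash
python3 - <<'E'
from h import *
import pickle
s=r.read_state();print(s["position"],s["force"],s["gripper_width"])
W=cal("wrist");pickle.dump(W,open("w11.pkl","wb"));im=save("wrist","w11")
im=save("scene","s11");cv2.imwrite("pics/s11c.png",cv2.resize(im[140:260,190:490,::-1],None,fx=2.6,fy=2.6,interpolation=cv2.INTER_CUBIC))
E
```

```text
[0.48395283 0.14898663 0.26837401] [ 0.20017819 -0.02682032  1.22111132] 0.08542847047555217
```

View pics/w11.png

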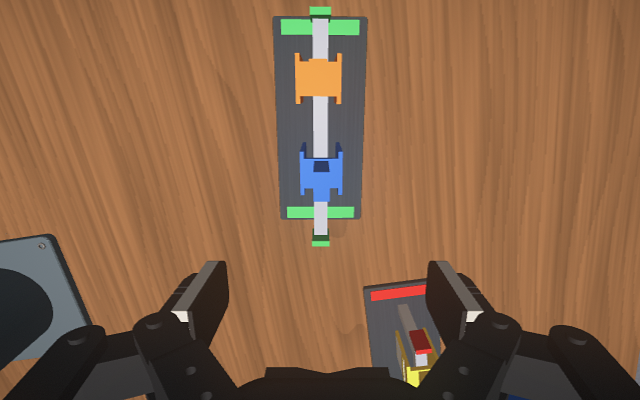

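View pics/s11c.png

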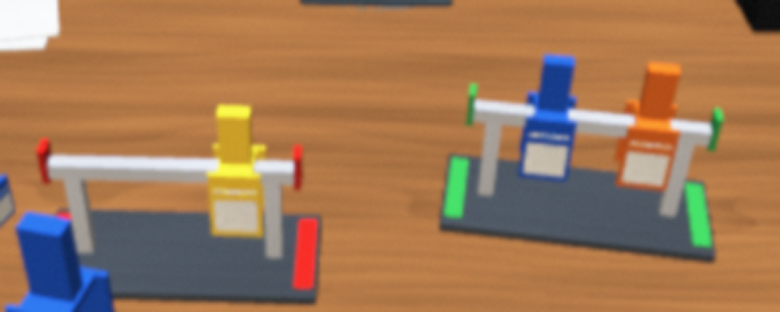

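Blue hangs astride the green-ended rail at (321,175), with orange beside it at (318,78). One numeric check before handing in.

```bash
python3 - <<'E'
from m import *
import pickle
W=pickle.load(open("w11.pkl","rb"))
M=np.array([.4861,.1846,0]);yd=np.array([.149,.9888,0]);xd=np.array([.9888,-.149,0])
for n,p in(("blue fl",(300,152)),("blue fr",(343,152)),("blue nl",(302,195)),("blue nr",(342,195)),("or fl",(295,53)),("or fr",(342,53)),("or nl",(296,103)),("or nr",(341,103))):
    q=onz(W,*p,.116)-M;print(n,'x',round(q@xd,4),'y',round(q@yd,4))
s0=cv2.imread("pics/scene0.png")[:,:,::-1].copy();s1=cv2.imread("pics/s11.png")[:,:,::-1].copy()
for c,roi in(('yellow',(260,165,300,240)),('orange',(415,150,465,225))):
    for s in(s0,s1):
        m=mask(s,c);p=np.argwhere(m[roi[1]:roi[3],roi[0]:roi[2]]);print(c,p.mean(0).round(2),len(p))
print(np.abs(r.read_state()["dq"]).max()); r.finish_job()
E
```

```text
blue fl x -0.0198 y -0.0145
blue fr x 0.0221 y -0.0145
blue nl x -0.0187 y -0.0582
blue nr x 0.0218 y -0.0583
or fl x -0.0223 y 0.0744
or fr x 0.0198 y 0.0746
or nl x -0.0225 y 0.0314
or nr x 0.0195 y 0.0315
yellow [31.11 20.87] 152
yellow [31.19 20.86] 150
orange [30.02 26.97] 144
orange [29.54 26.86] 149
0.06886197890144737
the job is handed in; nothing more can be done
```

The blue holder now hangs on the green-ended done rail beside the orange one, and the job is handed in at about 13 s of the 40 s allowed. I lifted the middle-sized blue holder off the to-do rail and carried it over the yellow one. It was pressing on the bar with about 5.6 N before I let go, and I then backed the gripper off.

**Last checks:**
- **Blue:** it sits about 1 mm off the bar's centre line and 36 mm from the bar's middle, on the side away from orange. It looks upright and aligned with the bar; I checked that by eye rather than measuring the tilt.
- **Yellow and orange:** both are within half a pixel of where they started in the scene camera.
- **Robot:** the gripper is open and clear. Some joints still showed a small residual speed (up to 0.07 rad/s) when I handed in.

**What disagreed:** the real fingertips are about 38 mm above the tool position the robot reports. The first grasp therefore closed on air just above the tab without disturbing anything. I corrected for the offset using the camera views, and the second grasp held.

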